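# Slide a thin plate off its layout block and load it into a tilted rail tube

## Robot

A 6-joint arm with a two-finger parallel gripper is mounted at the origin on a cart in front of the work surface, level with it; the furniture and walls round the work are solid. World frame = base frame: x ahead of the robot, y to its left, z up, the work surface at z = 0. Lengths are in m, angles in rad, forces in N, time in s.
With the tool pointing down it reaches from about 0.35 to 0.975 m from the base axis. Payload 4.9 kg.
Tool frame: the origin (TCP) lies midway between the tips of the shut fingers; the grasp point (between the pads) lies 19 mm behind it; z points along the fingers, y is the line along which they close (so a half turn about z gives the same grasp; the last joint's range is limited). The gripper opens to 85 mm and grips with 20 to 120 N. Pads are 22 mm wide; open, the fingers measure 114 mm over their backs; the gripper's body (76 mm by 85 mm) begins 54 mm behind the grasp point. The pads swing forward as they close: fully open they stand 13 mm farther back than shut.
Start: joints at [0.99, 0.053, 1.613, -0, 1.476, -0.119], TCP at [0.278, 0.56, 0.231] pointing down, gripper open.
Joint ranges: [-3.01, 3.01], [-1.01, 2.22], [0.06, 2.58], [-1.02, 4.17], [0.09, 2.62], [-3.14, 3.14]. Speed limits (rad/s): [2.57, 2.57, 3.14, 3.14, 3.14, 3.14].

## Interface

Orientations are given as a rotation vector (axis times angle).
In Python, from station import ctrl gives the robot as it stands. The module is installed in compiled form; this text tells all that it offers.
- The arm moves only by the shell command python3 -m handwheel 'ROWS' [OPENING] [FORCE]. ROWS is JSON, a list of rows, each a list of 2 entries, a list of its own where there are three numbers: the shift along the tool's x, y, z in cm, then the turn, a rotation vector about the tool's x, y, z in rad. In form: [[[tx, ty, tz], [ax, ay, az]], ...]. A call has 1 to 5 rows; each row is the pose to reach, as a shift and turn from the pose commanded when the call began, along the tool's axes at that moment; what a row does not reach only later rows make up. A row lasts 1/8 s, in which the tool goes at most 62.5 mm and 10.7 degrees, less where a joint would pass 70% of its speed; a pose out of reach is approached as far as the arm can. A call with a gripper value outside its range is refused whole. OPENING is the gripper's target within -1 to 1 (shut at 1, half-way at 0, fully open at -1), set as the call begins (- or left out, the last holds). The fingers move at their own pace and stop on an object; FORCE is the grip in N (left out, the last holds). Time passes only in rows, so rows that repeat a pose let the fingers close. It gives the time, the measured TCP pose, the force, the opening and the grip force at its end, in the units of the state.
- ctrl.get_obs(): the state, without advancing time (a new reading comes with each control period).
- ctrl.get_image(name): name is "scene" or "top" or "wrist"; returns the picture (384x512x3 uint8, blue, green, red); there is no depth.
- ctrl.calibration(name): a dict with "fx", "fy", "cx", "cy" (pixels), "R" (3x3) and "t" (3): a world point X has camera coordinates R X + t. Camera axes: x right, y down, z forward; pixel columns grow to the right and rows downward; lengths in m; the calibration is good to about 2 mm. A picture is of the moment at which its call begins: read the wrist's pose just before it. calibration takes no time and is no camera call; for the wrist camera it gives the pose at the moment of the call.
- ctrl.finish_job(): hands the job in; it is judged then, once.
Trained networks look in the newest picture that a camera, given by its name, has taken for a name from the list of things; names that differ only in an ending like _2 or _b are one class to them, and where a whole thing is asked for, a point or a joint stands for the part that bears it (a point fixed in the world has none). Each returns a list of dicts, best first, with "score" (0 to 1); they miss things now and then, are a little off and sometimes report something else, mostly with a low value. They report only what shows in the picture. A call takes as long as a camera call. They do not tell look-alikes from the thing itself.
- ctrl.look_for(camera, query): "position" ([column, row] in pixels, amid what is visible of it).
- ctrl.landmark_of(camera, query): "position" ([column, row] in pixels: a listed point, or the origin of a listed thing).
The state is a dict: "t": time; "q": joint angles; "dq": joint speeds; "effort": joint torques, N m; "tool_pos": TCP position; "tool_rot": TCP orientation; "contact_force": force on the tool from outside, world axes, zero at the start; "wrist_torque": the same for the moment, N m; "opening": finger opening in m; "grip_force": force on a finger pad.
Only numpy, scipy, OpenCV 4.12 (cv2) and the standard library are available. Lean on these libraries where they do the work, as an engineer would, in place of code of your own. Each camera call takes 0.05 s, during which the arm holds its last target. There are 200 camera calls.

## Task

The thin aluminium plate lies in the shallow channel of the dark layout block, where fingers cannot get round it: slide it along the channel, still lying flat, until its plain end sticks out well past the open edge of the block (by about a third of its length), then take it by the overhanging end and lift it clear. Slide it, orange end first, fully home against the stop in the green tilted rail tube and let it go. Do not drop the plate, and leave the tape roll, tape measure and black power adapter where they are.

Things in the scene. Friction and masses are not known exactly. Their poses are not given: they have to be found in the camera images.
- plate_center (a point): centre (half-way up) of the loose aluminium plate, 150 x 56 x 4 mm, about 0.11 kg, rigid, smooth, no holes; x along its length towards the end with the orange band, y across its width, z up. It starts flat in the channel, orange end towards the back stop; only friction holds it (polished, coefficient about 0.3 on the block and in the tube); under 5 to 20 N of finger pressure on top it can be dragged along
- plate_plain_end (a point): middle of the plain (unpainted) end edge of the plate, 75 mm from its centre along its -x
- plate_orange_end (a point): middle of the orange end edge of the plate, 75 mm from its centre along its +x
- block: dark steel layout block with blue guide strips, fixed to the bench, 180 (x) x 94 (y) x 60 mm; origin at the centre of its underside, x along the channel towards its closed end. Channel: level floor 55 mm above the bench, 61 mm wide, open at x = -90 mm, closed by a stop at x = +82 mm that stands 9 mm above the floor; the strips beside it stand 5 mm above the floor
- block_edge (a point): middle of the open edge of the block's channel, at the height of the channel floor, axes as the block's. Gaps about the plate at the start: 2.5 mm at either side, 4 to 8 mm behind, too narrow for fingers; the plain end lies 12 to 16 mm inside this edge. With more than 75 mm of overhang the plate would tip off
- tube: green rail tube, fixed on a grey stand; a C-shaped guide sloping down from its mouth at 20 degrees. Origin in the middle of its mouth, on its floor, 85 mm above the bench; x into the tube (downhill), y across, z square to its floor. Inside 64 mm wide, 13 mm high, 100 mm deep to the stop; open above over the middle 44 mm between two lips (upper faces 17 mm above the floor)
- tube_stop (a point): middle of the inner face of the tube's stop, 2 mm above the tube floor; axes as the tube's. A plate fully home sticks out of the mouth by 50 mm; let go half-way it may slide down by itself or stick. Flared lead-ins stand 19 mm ahead of the mouth: sides opening to 80 mm, lips rising to 23 mm above the floor, floor dropping to 11 mm below
- pliers_b: bystander: teal pliers, 49x127x11 mm, fixed flat on the bench; origin at the centre of its underside
- cutter: bystander: small yellow cutters, 59x120x11 mm, fixed flat on the bench; origin at the centre of its underside
- tape_roll: bystander: roll of black tape, 55x53x19 mm, lying on the bench; origin at the centre of its underside
- measure: bystander: yellow tape measure, 38x84x68 mm, standing on the bench; origin at the centre of its underside
- adapter: bystander: black plug-in power adapter, 85x50x36 mm, loose on the bench; origin at the centre of its underside
There are look-alikes about, which are no part of the job. Of the things like the part that bears plate_center, leave any that is yellow; of the rest the larger one is meant.

How it is judged:
On the way, in this order (a step that is already met when the one before it is completed fails the run):
1. the plate, still lying flat in the channel, sticks out at least 35 mm past the open edge of the block (x of plate_plain_end in the frame of block_edge below -0.035 m and z of plate_center in the frame of block_edge between -0.002 and 0.005 m and angle between plate_center's own z axis and vertical below 0.06 rad and contact force between plate and block above 0.1 N), for 0.2 s.
2. the plate is lifted clear, its centre at least 25 mm above the channel floor and not touching the block (z of plate_center in the frame of block_edge above 0.025 m and contact force between plate and block below 0.05 N), for 0.2 s.
At the end, for the whole second after the job is handed in: the plate lies at rest in the rail tube, orange end against the stop (within 6 mm), along the tube within 7 degrees, released (x of plate_orange_end in the frame of tube_stop between -0.006 and 0.003 m and z of plate_center in the frame of tube between -0.004 and 0.012 m and y of plate_center in the frame of tube between -0.008 and 0.008 m and angle between the x axis of plate_center and the x axis of tube, either way round below 0.12 rad and linear speed of plate below 0.02 m/s); the robot touches nothing.
It fails at once if the plate falls to the bench (height (world z) of plate_center below 0.03 m).
It fails at once if a bystander (tape roll, tape measure, power adapter) is moved more than 30 mm (distance of any of tape_roll, measure, adapter from where it was at the start of the episode above 0.03 m).
It also fails if it takes over 58 s, if anything falls off the work surface, if the arm or the gripper's body presses on something with over 40 N, if the wrist force passes 120 N, or if a joint passes its speed limit or range.

## Working session

There is one attempt and no reset: what is moved stays moved. The work goes in short steps, Python scripts to look and compute and a shell command to move; the robot and the scene stay as the last step left them, time stands still between calls to the robot, and variables do not carry over. Pictures are saved under pics/ and viewed, at most 10 in all, crops included, and the job is handed in when it is done.

```bash
mkdir -p pics; cat > h.py <<'E'
import numpy as np,cv2
from station import ctrl
from scipy.spatial.transform import Rotation as R
def snap(c,f=None):
    im=ctrl.get_image(c)
    if f: cv2.imwrite('pics/'+f,im)
    return im
def ray(cal,p):
    d=np.array([(p[0]-cal['cx'])/cal['fx'],(p[1]-cal['cy'])/cal['fy'],1])
    Rm=np.array(cal['R']);t=np.array(cal['t'])
    return -Rm.T@t,Rm.T@d
def onz(cal,p,z):
    o,d=ray(cal,p);return o+d*(z-o[2])/d[2]
def proj(cal,X):
    c=np.array(cal['R'])@np.array(X)+np.array(cal['t']);return [cal['fx']*c[0]/c[2]+cal['cx'],cal['fy']*c[1]/c[2]+cal['cy']]
def tri(rs):
    A=0;b=0
    for o,d in rs:
        d=d/np.linalg.norm(d);P=np.eye(3)-np.outer(d,d);A=A+P;b=b+P@o
    return np.linalg.solve(A,b)
E
python3 - <<'E'
from h import *
np.set_printoptions(precision=4,suppress=True)
a=snap('scene');b=snap('top')
cv2.imwrite('pics/a.png',np.hstack([a,b])[:, :][:, :] if 0 else cv2.resize(np.hstack([a,b]),(800,300)))
cv2.imwrite('pics/top.png',cv2.resize(b,(800,600)))
for n in ['scene','top']:
    cal=ctrl.calibration(n);print(n,np.array(ray(cal,(256,192))))
    for q,z in [('plate_center',.057),('plate_plain_end',.057),('plate_orange_end',.057),('block_edge',.055),('block',0),('tube',.085),('tube_stop',.053)]:
        print(q,[(np.round(d['position'],1),round(d['score'],2),onz(cal,d['position'],z)[:2]) for d in ctrl.landmark_of(n,q)[:3]])
o=ctrl.get_obs();print(o['t'],o['tool_pos'],R.from_rotvec(o['tool_rot']).as_matrix())
E
```

```text
scene [[-0.2172 -0.784   1.0222]
 [ 0.5108  0.5737 -0.6404]]
plate_center [(array([253.4, 236. ]), 0.78, array([ 0.3931, -0.0911])), (array([213. , 167.5]), 0.69, array([0.5182, 0.315 ])), (array([303.8, 222.5]), 0.52, array([ 0.5737, -0.1549]))]
plate_plain_end [(array([228.3, 142.4]), 0.64, array([0.6849, 0.427 ])), (array([199.1, 175.7]), 0.56, array([0.4418, 0.305 ])), (array([258.8, 248. ]), 0.53, array([ 0.3715, -0.144 ]))]
plate_orange_end [(array([226. , 160.1]), 0.61, array([0.5925, 0.3232])), (array([246.3, 229.3]), 0.53, array([ 0.3949, -0.051 ])), (array([212.3, 153.8]), 0.4, array([0.5751, 0.3985]))]
block_edge [(array([193.5, 171.9]), 0.58, array([0.44 , 0.343])), (array([279.7, 276.5]), 0.37, array([ 0.3453, -0.2724]))]
block [(array([214.4, 177.6]), 0.81, array([0.5236, 0.3172]))]
tube [(array([302.9, 222.2]), 0.64, array([ 0.5494, -0.1702]))]
tube_stop [(array([322.1, 214.8]), 0.81, array([ 0.6576, -0.1669]))]
top [[ 0.4126  0.0604  1.1696]
 [ 0.1035 -0.0034 -0.9947]]
plate_center [(array([172.9, 195. ]), 0.91, array([0.5247, 0.3211])), (array([293.5, 226.4]), 0.69, 
[... 239 characters left out ...]
58, array([0.44  , 0.3256]))]
plate_orange_end [(array([133.8, 164.1]), 0.81, array([0.6273, 0.4472])), (array([170. , 172.4]), 0.57, array([0.5977, 0.3308])), (array([274.1, 222.6]), 0.57, array([0.4302, 0.0017]))]
block_edge [(array([174.9, 223.1]), 0.68, array([0.4357, 0.3147])), (array([234.4, 202.5]), 0.47, array([0.4966, 0.126 ]))]
block [(array([173. , 199.6]), 0.95, array([0.515, 0.334])), (array([330.9, 178.9]), 0.33, array([ 0.5731, -0.1967]))]
tube [(array([329.2, 182.2]), 0.75, array([ 0.5512, -0.1722]))]
tube_stop [(array([323.8, 151.3]), 0.96, array([ 0.6567, -0.1663]))]
0.8 [0.2785 0.5595 0.2313] [[-0.8952  0.4456  0.0001]
 [ 0.4456  0.8952  0.    ]
 [-0.      0.0001 -1.    ]]
```

View pics/top.png

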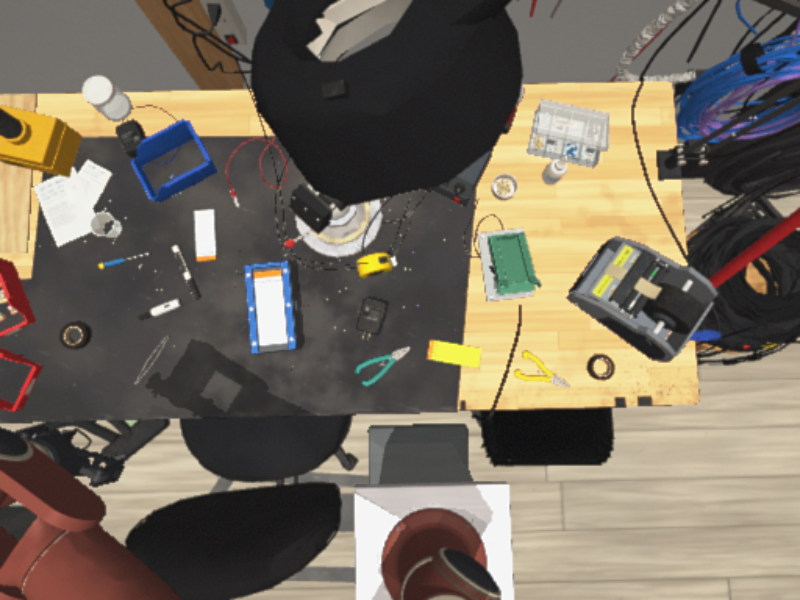

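View pics/a.png

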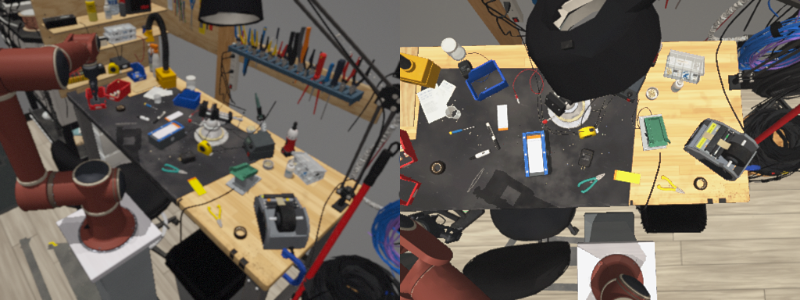

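```bash
python3 -m handwheel '[[[-26,-14,-2],[0,0,-0.52]],[[-26,-14,-2],[0,0,-0.52]],[[-26,-14,-2],[0,0,-0.52]],[[-26,-14,-2],[0,0,-0.52]],[[-26,-14,-2],[0,0,-0.52]]]' 1 40
python3 -m handwheel '[[[0,0,0],[0,0,0]],[[0,0,0],[0,0,0]]]'
cat > look.py <<'E'
import sys
from h import *
np.set_printoptions(precision=4,suppress=True)
f=sys.argv[1]
o=ctrl.get_obs();cal=ctrl.calibration('wrist');im=snap('wrist')
cv2.imwrite('pics/'+f,im)
print(o['t'],o['tool_pos'],R.from_rotvec(o['tool_rot']).as_matrix(),o['opening'],o['contact_force'])
print('cam',np.array(ray(cal,(256,192))))
for a in sys.argv[2:]:
    q,z=a.split(':')
    print(q,[(np.round(d['position'],1),round(d['score'],2),onz(cal,d['position'],float(z))) for d in ctrl.landmark_of('wrist',q)[:3]])
E
python3 look.py w1.png plate_center:.057 plate_plain_end:.057 plate_orange_end:.057 block_edge:.055 block:0
```

```text
t: 1.42
tool_pos: [0.4499, 0.3164, 0.2518]
tool_rot: [-0.09, 3.139, 0.0]
contact_force: [0.7, 1.2, -1.3]
opening: -0.0001
grip_force: 0.0
t: 1.68
tool_pos: [0.4487, 0.3186, 0.2513]
tool_rot: [0.091, -3.14, -0.001]
contact_force: [0.3, 0.5, -0.1]
opening: -0.0002
grip_force: 0.0
1.675 [0.4487 0.3186 0.2513] [[-0.9983 -0.0578 -0.0003]
 [-0.0578  0.9983  0.0005]
 [ 0.0003  0.0005 -1.    ]] -0.0001619016117687324 [ 0.2507  0.4635 -0.1439]
cam [[ 0.3807  0.3141  0.3953]
 [ 0.2571  0.032  -0.966 ]]
plate_center [(array([243.6, 237. ]), 0.97, array([0.5225, 0.3149, 0.057 ])), (array([348.8, 334.7]), 0.52, array([0.6412, 0.4475, 0.057 ]))]
plate_plain_end [(array([245. , 169.5]), 0.72, array([0.4473, 0.3124, 0.057 ]))]
plate_orange_end []
block_edge [(array([245.7, 152.3]), 0.82, array([0.4297, 0.3122, 0.055 ]))]
block []
```

View pics/w1.png

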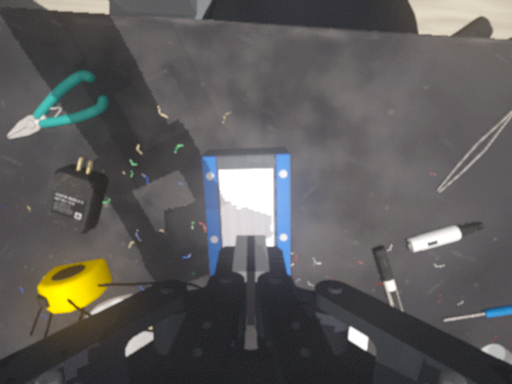

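```bash
python3 - <<'E'
from h import *
np.set_printoptions(precision=4,suppress=True)
cal=ctrl.calibration('wrist');im=cv2.imread('pics/w1.png').astype(int)
b,g,r=im[...,0],im[...,1],im[...,2]
blue=(b>120)&(b-r>60); white=(im.min(2)>170)
L,Rr,W0,W1=[],[],[],[]
for v in range(162,232,3):
    c=np.where(blue[v,190:305])[0]+190
    w=np.where(white[v,205:290])[0]+205
    L.append(onz(cal,(c.min()-.5,v),.06));Rr.append(onz(cal,(c.max()+.5,v),.06))
    if len(w)and v>175: W0.append(onz(cal,(w.min()-.5,v),.059));W1.append(onz(cal,(w.max()+.5,v),.059))
for n,P in zip(['L','R','w0','w1'],[L,Rr,W0,W1]):
    P=np.array(P);k=np.polyfit(P[:,0],P[:,1],1);print(n,k[0],np.polyval(k,.43),np.polyval(k,.52),np.std(P[:,1]-np.polyval(k,P[:,0])))
for u in (230,245,262):
    w=np.where(white[100:230,u])[0]+100;print('plain end',onz(cal,(u,w.min()-.5),.059))
    print(im[140:172,u].tolist()[::2])
E
```

```text
L 0.09087895975939984 0.268103685363277 0.27628279174162296 0.00031013284900248964
R 0.09149337507425291 0.3573032228450232 0.36553762660170597 0.0
w0 0.15000266097916354 0.27952333539038504 0.2930235748785098 0.0023211736436601284
w1 0.03946719870071226 0.3444775738666333 0.3480296217496974 0.002557723540204886
plain end [0.4463 0.2974 0.059 ]
[[108, 108, 112], [109, 107, 111], [106, 105, 108], [108, 105, 108], [103, 102, 103], [97, 94, 94], [99, 95, 95], [105, 102, 101], [135, 132, 130], [150, 147, 145], [154, 152, 149], [152, 149, 148], [153, 150, 148], [154, 150, 149], [173, 169, 170], [255, 255, 255]]
plain end [0.4444 0.3128 0.059 ]
[[121, 119, 123], [120, 119, 123], [122, 119, 123], [121, 118, 121], [110, 106, 108], [101, 97, 96], [104, 98, 98], [115, 111, 110], [142, 139, 138], [154, 148, 147], [154, 149, 148], [155, 149, 147], [155, 152, 149], [156, 152, 149], [196, 193, 196], [255, 255, 255]]
plain end [0.4433 0.3302 0.059 ]
[[119, 115, 118], [119, 115, 120], [120, 118, 120], [118, 115, 118], [106, 100, 102], [105, 99, 99], [110, 103, 103], [129, 123, 122], [154, 148, 147], [162, 157, 155], [162, 157, 156], [157, 151, 150], [157, 152, 152], [159, 155, 154], [219, 216, 220], [255, 255, 255]]
```

```bash
python3 -m handwheel '[[[-9.1,-0.1,6],[0,0,-0.033]],[[-9.1,-0.1,12],[0,0,-0.033]],[[-9.1,-0.1,16],[0,0,-0.033]],[[-9.1,-0.1,17.5],[0,0,-0.033]],[[-9.1,-0.1,17.8],[0,0,-0.033]]]'
python3 -m handwheel '[[[0,0,0.4],[0,0,0]],[[0,0,0.8],[0,0,0]],[[0,0,1.1],[0,0,0]],[[0,0,1.3],[0,0,0]],[[0,0,1.3],[0,0,0]]]'
```

```text
t: 2.6
tool_pos: [0.5386, 0.3227, 0.0721]
tool_rot: [0.144, -3.136, 0.002]
contact_force: [-0.3, -0.4, 1.3]
opening: 0.0
grip_force: 0.0
t: 3.22
tool_pos: [0.5397, 0.3226, 0.0603]
tool_rot: [0.143, -3.138, 0.0]
contact_force: [-0.0, 0.7, 0.2]
opening: -0.0001
grip_force: 0.0
```

```bash
python3 -m handwheel '[[[0,0,0.1],[0,0,0]],[[0,0,0.2],[0,0,0]],[[0,0,0.3],[0,0,0]],[[0,0,0.3],[0,0,0]]]'
```

```text
t: 3.72
tool_pos: [0.5405, 0.3229, 0.0591]
tool_rot: [-0.143, 3.137, 0.001]
contact_force: [-2.0, -0.9, 7.3]
opening: -0.0001
grip_force: 3.5
```

```bash
python3 -m handwheel '[[[0,0,0.1],[0,0,0]],[[0.3,0,0.1],[0,0,0]],[[0.8,0,0.1],[0,0,0]],[[1.4,0,0.1],[0,0,0]],[[2,0,0.1],[0,0,0]]]'
python3 look.py w2.png plate_center:.057 plate_plain_end:.057 block_edge:.055
```

```text
t: 4.35
tool_pos: [0.5224, 0.3217, 0.0591]
tool_rot: [-0.143, 3.132, 0.003]
contact_force: [2.7, -0.1, 6.3]
opening: 0.0001
grip_force: 3.0
4.35 [0.5224 0.3217 0.0591] [[-0.9958 -0.091   0.0064]
 [-0.091   0.9958  0.0024]
 [-0.0065  0.0018 -1.    ]] 5.872417945584026e-05 [ 2.7122 -0.0782  6.3052]
cam [[ 0.4536  0.3147  0.2027]
 [ 0.2624  0.0424 -0.9642]]
plate_center [(array([243.5, 215.7]), 0.56, array([0.5052, 0.3164, 0.057 ]))]
plate_plain_end [(array([246.5,  33.1]), 0.98, array([0.4279, 0.311 , 0.057 ]))]
block_edge [(array([246.6, 352.2]), 0.27, array([0.5829, 0.3246, 0.055 ]))]
```

View pics/w2.png

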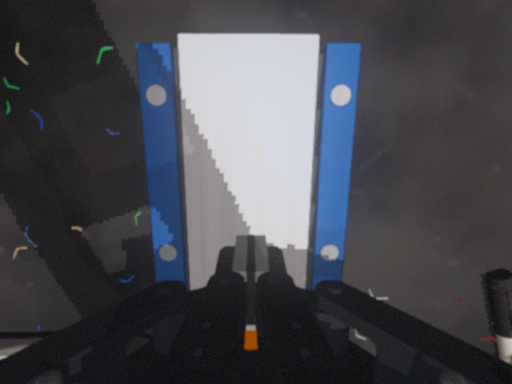

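Plate slides with the finger: its plain end (row 35) is already ~4 mm past the block edge (row 44), between the blue strips. Drag 4.8 cm further.

```bash
python3 -m handwheel '[[[0.6,0,0],[0,0,0]],[[1.2,0,0],[0,0,0]],[[1.8,0,0],[0,0,0]],[[2.4,0,0],[0,0,0]],[[3,0,0],[0,0,0]]]'
python3 -m handwheel '[[[0.6,0,0],[0,0,0]],[[1.2,0,0],[0,0,0]],[[1.7,0,0],[0,0,0]],[[1.8,0,0],[0,0,0]],[[1.8,0,0],[0,0,0]]]'
python3 -m handwheel '[[[0,0,-2],[0,0,0]],[[0,0,-6],[0,0,0]],[[4,0,-12],[0,0,0]],[[8,0,-15],[0,0,0]],[[8,0,-15],[0,0,0]]]' -1
python3 look.py w3.png plate_center:.057 plate_plain_end:.057 block_edge:.055
```

```text
t: 5.18
tool_pos: [0.4926, 0.3191, 0.0591]
tool_rot: [-0.143, 3.132, 0.003]
contact_force: [3.3, 0.5, 6.2]
opening: 0.0001
grip_force: 3.1
t: 5.8
tool_pos: [0.4745, 0.3175, 0.0591]
tool_rot: [-0.143, 3.132, 0.004]
contact_force: [1.7, 0.1, 6.0]
opening: -0.0002
grip_force: 3.4
t: 6.42
tool_pos: [0.3925, 0.3103, 0.2117]
tool_rot: [-0.146, 3.13, 0.007]
contact_force: [0.4, 0.7, -0.0]
opening: 0.0851
grip_force: 0.0
6.425 [0.3925 0.3103 0.2117] [[-0.9956 -0.0929  0.0079]
 [-0.0928  0.9957  0.0047]
 [-0.0083  0.004  -1.    ]] 0.0851312080892245 [ 0.4452  0.7022 -0.0138]
cam [[ 0.3235  0.3028  0.3552]
 [ 0.2638  0.0452 -0.9637]]
plate_center [(array([243.5, 241.2]), 0.86, array([0.4558, 0.3095, 0.057 ]))]
plate_plain_end [(array([250.4, 166.9]), 0.66, array([0.3819, 0.3094, 0.057 ]))]
block_edge []
```

View pics/w3.png

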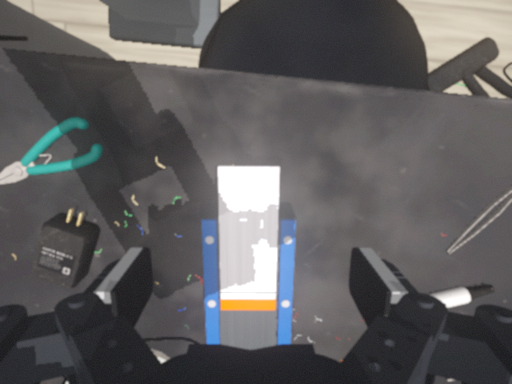

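The plate overhangs by about 50 mm (plain end row 166, block edge row 220), still flat in the channel. I'll grip the overhang by its side edges.

```bash
python3 -m handwheel '[[[0,-0.15,5],[0,0,0]],[[0,-0.15,10],[0,0,0]],[[0,-0.15,14],[0,0,0]],[[0,-0.15,17],[0,0,0]],[[0,-0.15,17.6],[0,0,0]]]'
python3 -m handwheel '[[[0,0,0],[0,0,0]],[[0,0,0],[0,0,0]],[[0,0,0],[0,0,0]],[[0,0,0],[0,0,0]],[[0,0,0],[0,0,0]]]' 1 80
```

```text
t: 7.25
tool_pos: [0.3901, 0.3058, 0.026]
tool_rot: [0.142, -3.131, 0.006]
contact_force: [0.7, 0.4, 0.7]
opening: 0.0851
grip_force: 0.0
t: 7.88
tool_pos: [0.3935, 0.3082, 0.0314]
tool_rot: [-0.143, 3.136, 0.002]
contact_force: [1.6, 0.6, 3.5]
opening: 0.0533
grip_force: 83.6
```

```bash
python3 -m handwheel '[[[0,0,-0.5],[0,0,0]],[[0,0,-1.2],[0,0,0]],[[0,0,-2.2],[0,0,0]],[[0,0,-3.5],[0,0,0]],[[0,0,-5],[0,0,0]]]'
python3 -m handwheel '[[[0,0,-2],[0,0,0]],[[0,0,-5],[0,0,0]],[[0,0,-9],[0,0,0]],[[0,0,-11],[0,0,0]],[[0,0,-11],[0,0,0]]]'
python3 look.py w4.png plate_center:.2 plate_plain_end:.2 plate_orange_end:.2
python3 - <<'E'
from h import *
cv2.imwrite('pics/s4.png',cv2.resize(snap('scene')[80:272,128:384],(768,576),interpolation=2))
E
```

```text
t: 8.5
tool_pos: [0.3925, 0.3077, 0.0814]
tool_rot: [-0.143, 3.138, 0.0]
contact_force: [-0.3, -0.4, -0.8]
opening: 0.0538
grip_force: 83.9
t: 9.12
tool_pos: [0.3935, 0.3082, 0.1924]
tool_rot: [-0.143, 3.135, 0.003]
contact_force: [0.0, -0.3, -1.2]
opening: 0.0535
grip_force: 83.9
9.125 [0.3935 0.3082 0.1924] [[-0.9958 -0.0911  0.0035]
 [-0.0911  0.9958  0.002 ]
 [-0.0037  0.0017 -1.    ]] 0.05346097263863418 [ 0.0156 -0.3184 -1.1664]
cam [[ 0.3251  0.3012  0.3362]
 [ 0.2597  0.0421 -0.965 ]]
plate_center [(array([248.1, 253.8]), 0.17, array([0.3907, 0.3064, 0.2   ]))]
plate_plain_end [(array([248.8, 254. ]), 0.66, array([0.3908, 0.3067, 0.2   ]))]
plate_orange_end [(array([368.1, 370.9]), 0.49, array([0.4494, 0.3721, 0.2   ]))]
```

View pics/s4.png

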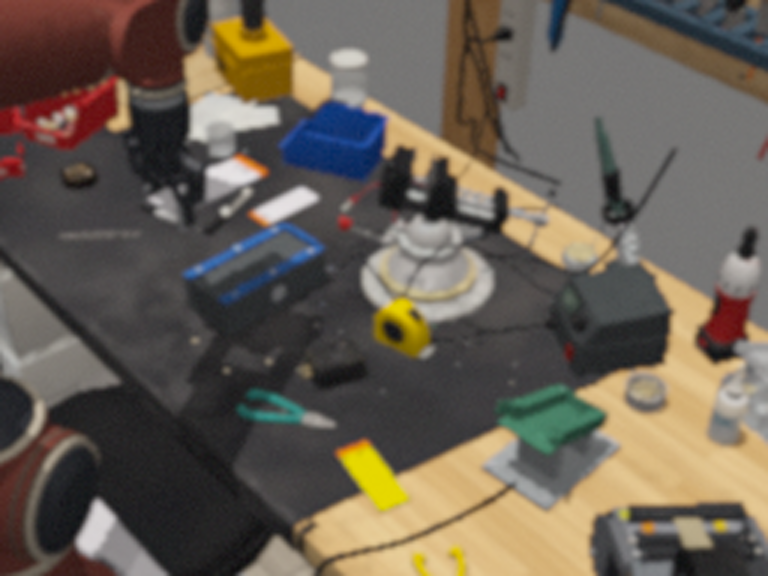

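View pics/w4.png

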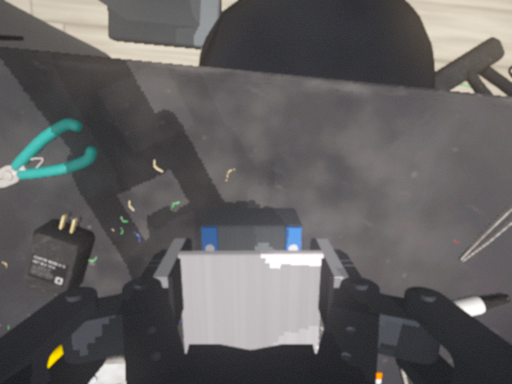

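The plate is held level between the pads, clear of the block (plain end at row 253, columns 180–322), and the bystanders are undisturbed. Next: localise the tube by triangulation and check the lamp height.

```bash
python3 - <<'E'
from h import *
np.set_printoptions(precision=4,suppress=True)
cw=ctrl.calibration('wrist')
for u in (190,250,315): print('plain',onz(cw,(u,253),.218))
cs,ct=ctrl.calibration('scene'),ctrl.calibration('top')
ctrl.get_image('top');ctrl.get_image('scene')
for q in ['tube','tube_stop']:
    a=ctrl.landmark_of('scene',q)[0];b=ctrl.landmark_of('top',q)[0]
    rs=[ray(cs,a['position']),ray(ct,b['position'])]
    print(q,a['position'],b['position'],tri(rs),onz(ct,b['position'],{'tube':.085,'tube_stop':.053}[q]))
print('lamp',tri([ray(cs,(294,8)),ray(ct,(246,64))]))
E
```

```text
plain [0.38   0.2827 0.218 ]
plain [0.3779 0.3052 0.218 ]
plain [0.3757 0.3295 0.218 ]
tube [304.3, 222.7] [328.7, 180.0] [ 0.5579 -0.1714  0.0786] [ 0.5581 -0.1709  0.085 ]
tube_stop [321.0, 218.0] [324.8, 153.6] [ 0.6503 -0.1706  0.0442] [ 0.649  -0.1692  0.053 ]
lamp [0.6506 0.0621 0.7035]
```

```bash
python3 -m handwheel '[[[0,-4,-4],[0,0,0]],[[-1,-10,-8.8],[0,0,0]],[[-2,-16,-8.8],[0,0,0]],[[-3,-22,-8.8],[0,0,0]],[[-4,-28,-8.8],[0,0,0]]]'
python3 -m handwheel '[[[-0.5,-3,0],[0,0,0]],[[-1,-6,0],[0,0,0]],[[-1.4,-8.4,0],[0,0,0]],[[-1.4,-8.4,0],[0,0,0]],[[-1.4,-8.4,0],[0,0,0]]]'
python3 look.py w5.png tube:.085 tube_stop:.053 plate_plain_end:.304
```

```text
t: 10.3
tool_pos: [0.4563, 0.0376, 0.2789]
tool_rot: [-0.144, 3.136, -0.0]
contact_force: [0.9, 0.7, -1.7]
opening: 0.0539
grip_force: 84.3
t: 10.92
tool_pos: [0.4775, -0.0424, 0.2782]
tool_rot: [0.144, -3.138, -0.001]
contact_force: [0.1, 0.0, -1.8]
opening: 0.0537
grip_force: 84.3
10.925 [ 0.4775 -0.0424  0.2782] [[-0.9958 -0.0913 -0.0002]
 [-0.0913  0.9958  0.0005]
 [ 0.0002  0.0005 -1.    ]] 0.05368216346242181 [ 0.058   0.0154 -1.8299]
cam [[ 0.4096 -0.0492  0.4223]
 [ 0.256   0.0406 -0.966 ]]
tube [(array([122.6, 234.3]), 0.69, array([ 0.5598, -0.1755,  0.085 ]))]
tube_stop [(array([136.5, 293.6]), 0.95, array([ 0.6531, -0.171 ,  0.053 ]))]
plate_plain_end [(array([247.7, 251.2]), 0.88, array([ 0.4649, -0.0452,  0.304 ])), (array([202.6,  95.6]), 0.62, array([ 0.4087, -0.0657,  0.304 ])), (array([348.9, 261.1]), 0.33, array([ 0.4656, -0.0053,  0.304 ]))]
```

View pics/w5.png

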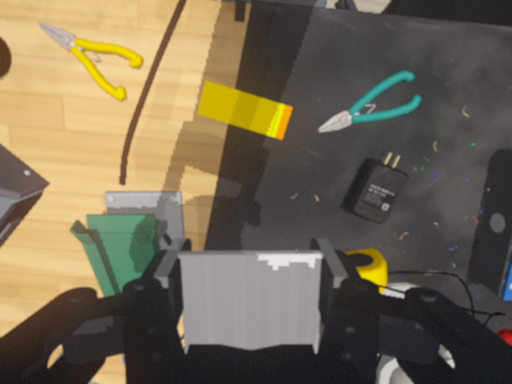

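```bash
python3 - <<'E'
from h import *
np.set_printoptions(precision=4,suppress=True)
cal=ctrl.calibration('wrist');im=cv2.imread('pics/w5.png')
for p in [(105,192),(182,191),(185,240)]: print(onz(cal,p,.006))
hsv=cv2.cvtColor(im,cv2.COLOR_BGR2HSV)
g=((hsv[...,0]>60)&(hsv[...,0]<95)&(hsv[...,1]>70)).astype(np.uint8)[180:310,60:200]
v=hsv[180:310,60:200,2]
for r in range(28,118,6):
    c=np.where(g[r])[0]
    if len(c): 
        row=v[r].astype(int);d=np.abs(np.diff(row));print(r+180,c.min()+60,c.max()+60,'edges',[(i+60,d[i]) for i in np.where(d>10)[0] if c.min()-2<=i<=c.max()+2])
E
```

```text
[ 0.5382 -0.2269  0.006 ]
[ 0.5276 -0.1273  0.006 ]
[ 0.596  -0.1207  0.006 ]
220 106 143 edges [(np.int64(140), np.int64(12))]
226 103 152 edges [(np.int64(134), np.int64(11)), (np.int64(135), np.int64(20)), (np.int64(136), np.int64(16))]
232 105 154 edges [(np.int64(133), np.int64(17)), (np.int64(154), np.int64(12))]
238 102 153 edges [(np.int64(130), np.int64(16)), (np.int64(149), np.int64(12)), (np.int64(152), np.int64(15))]
244 104 152 edges [(np.int64(102), np.int64(21)), (np.int64(129), np.int64(15)), (np.int64(130), np.int64(11)), (np.int64(151), np.int64(12)), (np.int64(152), np.int64(11))]
250 106 155 edges [(np.int64(104), np.int64(16)), (np.int64(105), np.int64(22)), (np.int64(128), np.int64(22)), (np.int64(153), np.int64(12))]
256 94 153 edges [(np.int64(99), np.int64(19)), (np.int64(100), np.int64(21)), (np.int64(107), np.int64(17)), (np.int64(108), np.int64(21)), (np.int64(129), np.int64(15)), (np.int64(152), np.int64(20)), (np.int64(153), np.int64(20))]
262 92 149 edges [(np.int64(101), np.int64(15)), (np.int64(102), np.int64(24)), (np.int64(103), np.int64(13)), (np.i
[... 901 characters left out ...]
.int64(13)), (np.int64(115), np.int64(20)), (np.int64(116), np.int64(12)), (np.int64(129), np.int64(14)), (np.int64(130), np.int64(13)), (np.int64(131), np.int64(17)), (np.int64(132), np.int64(15)), (np.int64(133), np.int64(11))]
286 101 123 edges [(np.int64(99), np.int64(28)), (np.int64(110), np.int64(14)), (np.int64(111), np.int64(25)), (np.int64(112), np.int64(13)), (np.int64(117), np.int64(18)), (np.int64(118), np.int64(22)), (np.int64(121), np.int64(13)), (np.int64(122), np.int64(29)), (np.int64(123), np.int64(34))]
292 104 121 edges [(np.int64(102), np.int64(12)), (np.int64(113), np.int64(22)), (np.int64(114), np.int64(25)), (np.int64(121), np.int64(17)), (np.int64(122), np.int64(22))]
```

```bash
python3 - <<'E'
from h import *
np.set_printoptions(precision=4,suppress=True)
cal=ctrl.calibration('wrist')
s,c=np.sin(np.radians(20)),np.cos(np.radians(20))
n=np.array([s,0,c])
for h,L in [(.017,[(93,268),(95.5,274),(98,280),(100.5,286),(103,292)]),(.017,[(102,262),(104.5,268),(107,274),(109,280),(111.5,286),(114,292)]),(.017,[(108.5,262),(112,268),(114,274),(116,280),(118,286),(121,292)])]:
    p0=np.array([.557,-.172,.085])+n*h
    P=[]
    for p in L:
        o,d=ray(cal,p);P.append(o+d*((p0-o)@n)/(d@n))
    P=np.array(P);k=np.polyfit(P[:,0],P[:,1],1);print(h,k[0],np.polyval(k,.557),P[0],P[-1])
E
```

```text
0.017 0.10361332012067644 -0.2131260991968731 [ 0.6035 -0.2083  0.0862] [ 0.6425 -0.2043  0.072 ]
0.017 0.10945932872352611 -0.20022057991334002 [ 0.593  -0.1964  0.09  ] [ 0.6409 -0.1909  0.0726]
0.017 0.12059128586079314 -0.1927362345024864 [ 0.5922 -0.1891  0.0903] [ 0.6399 -0.1825  0.0729]
```

```bash
cat > tgt.py <<'E'
import sys
from h import *
np.set_printoptions(precision=4,suppress=True)
s,c=np.sin(np.radians(20)),np.cos(np.radians(20))
psi=.09;M=np.array([.557,-.1755,.085])
X=np.array([c*np.cos(psi),c*np.sin(psi),-s]);Y=np.array([-np.sin(psi),np.cos(psi),0]);Z=np.cross(X,Y)
o=ctrl.get_obs();T=R.from_rotvec(o['tool_rot'])
W=R.from_matrix(np.c_[-X,Y,-Z])
print('t',o['t'],'turn',(T.inv()*W).as_rotvec(),'tcp in tube mm',1e3*np.array([(o['tool_pos']-M)@a for a in(X,Y,Z)]),o['contact_force'])
for a in sys.argv[1:]:
    x,z=map(float,a.split(','))
    print(a,'shift cm',100*T.inv().apply(M+x/1e3*X+z/1e3*Z-o['tool_pos']))
E
python3 tgt.py -- 2>/dev/null; python3 tgt.py -164.5,60 -164.5,-19.6 -34.5,-23.6
```

```text
t 11.125 turn [-0.0004  0.3492  0.0025] tcp in tube mm [-129.269   139.9984  158.7119] [-0.1004  0.238  -0.0172]
t 11.125 turn [-0.0004  0.3492  0.0025] tcp in tube mm [-129.269   139.9984  158.7119] [-0.1004  0.238  -0.0172]
-164.5,60 shift cm [  6.7236 -13.9832   8.0692]
-164.5,-19.6 shift cm [  9.4474 -13.9766  15.5487]
-34.5,-23.6 shift cm [ -2.6309 -14.0073  20.373 ]
```

```bash
python3 -m handwheel '[[[2,-4,0],[0,0.12,0]],[[4,-8,2],[0,0.25,0]],[[6,-12,5],[0,0.349,0]],[[6.7,-14,8],[0,0.349,0]],[[6.7,-14,8],[0,0.349,0]]]'
python3 -m handwheel '[[[0,0,0],[0,0,0]],[[0,0,0],[0,0,0]]]'
python3 tgt.py -164.5,-19.6
```

```text
t: 11.75
tool_pos: [0.422, -0.188, 0.1955]
tool_rot: [0.126, -2.785, 0.018]
contact_force: [-0.9, 0.2, -0.4]
opening: 0.0535
grip_force: 84.4
t: 12.0
tool_pos: [0.4247, -0.188, 0.2001]
tool_rot: [0.129, -2.793, 0.025]
contact_force: [-0.1, 0.3, -0.5]
opening: 0.0536
grip_force: 84.4
t 12.0 turn [-0.0024  0.0031  0.0018] tcp in tube mm [-164.2452   -0.5822   62.7534] [-0.1435  0.3134 -0.5104]
-164.5,-19.6 shift cm [0.0507 0.0784 8.2351]
```

```bash
python3 -m handwheel '[[[0,0,3],[0,0,0]],[[0,0,6],[0,0,0]],[[0,0,7.7],[0,0,0]],[[0,0,8.1],[0,0,0]],[[0,0,8.1],[0,0,0]]]'
python3 tgt.py -34.5,-23.6
python3 - <<'E'
from h import *
a=snap('scene');b=snap('top')
A=cv2.resize(a[180:260,230:340],(550,400),interpolation=2);B=cv2.resize(b[130:230,280:350],(280,400),interpolation=2)
cv2.imwrite('pics/s6.png',cv2.resize(np.hstack([A,B]),(790,380)))
E
```

```text
t: 12.62
tool_pos: [0.3968, -0.1911, 0.1231]
tool_rot: [0.127, -2.791, 0.024]
contact_force: [0.3, 0.1, -1.3]
opening: 0.0538
grip_force: 84.4
t 12.625 turn [-0.0013  0.0014  0.001 ] tcp in tube mm [-164.3247   -1.1576  -19.2694] [ 0.2895  0.1076 -1.3147]
-34.5,-23.6 shift cm [-12.982    0.1029   0.4514]
```

View pics/s6.png

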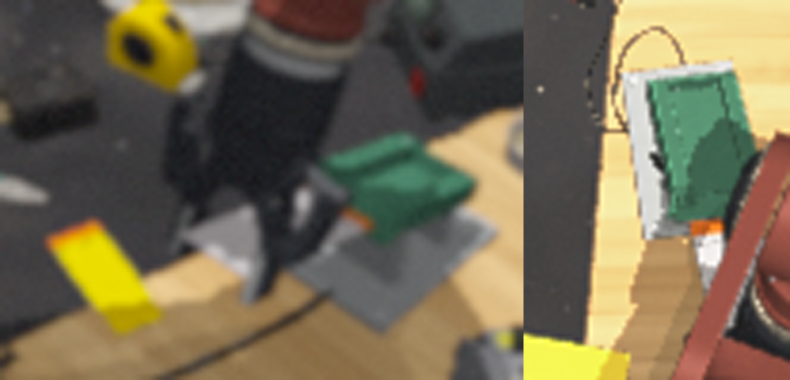

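The plate is lined up with the mouth: orange end just short of the flare, level with the slope. Insert in steps, watching the force.

```bash
python3 -m handwheel '[[[-1,0.1,0],[0,0,0]],[[-2,0.1,0],[0,0,0]],[[-3,0.1,0.05],[0,0,0]],[[-4,0.1,0.1],[0,0,0]],[[-4.5,0.1,0.1],[0,0,0]]]'
python3 tgt.py
```

```text
t: 13.35
tool_pos: [0.4382, -0.1859, 0.1053]
tool_rot: [0.128, -2.789, 0.022]
contact_force: [-0.1, 0.1, 0.4]
opening: 0.0536
grip_force: 84.4
t 13.35 turn [-0.0002 -0.0005  0.0016] tcp in tube mm [-118.9926    0.2681  -21.6566] [-0.1353  0.0832  0.4232]
```

```bash
python3 -m handwheel '[[[-0.8,0,0],[0,0,0]],[[-1.6,0,0],[0,0,0]],[[-2.4,0,0],[0,0,0]],[[-3.2,0,0],[0,0,0]],[[-4,0,0],[0,0,0]]]'
python3 tgt.py
```

```text
t: 13.98
tool_pos: [0.4756, -0.1827, 0.092]
tool_rot: [0.127, -2.79, 0.022]
contact_force: [0.6, -0.1, -1.3]
opening: 0.0536
grip_force: 84.4
t 13.975 turn [-0.0004  0.0001  0.0011] tcp in tube mm [-79.1261   0.1891 -21.3867] [ 0.6387 -0.1294 -1.2735]
```

```bash
python3 -m handwheel '[[[-0.8,0,0],[0,0,0]],[[-1.6,0,0],[0,0,0]],[[-2.4,0,0],[0,0,0]],[[-3.2,0,0],[0,0,0]],[[-3.7,0,0],[0,0,0]]]'
python3 tgt.py
python3 -m handwheel '[[[-0.2,0,0],[0,0,0]],[[-0.4,0,0],[0,0,0]],[[-0.6,0,0],[0,0,0]]]'
python3 tgt.py
```

```text
t: 14.6
tool_pos: [0.5102, -0.1794, 0.0793]
tool_rot: [0.127, -2.79, 0.022]
contact_force: [-0.8, -0.4, -1.3]
opening: 0.0535
grip_force: 84.4
t 14.6 turn [-0.0004 -0.0001  0.0012] tcp in tube mm [-42.1774   0.2733 -21.4368] [-0.7563 -0.3991 -1.2769]
t: 14.98
tool_pos: [0.5146, -0.1791, 0.0776]
tool_rot: [0.127, -2.787, 0.022]
contact_force: [-5.0, -1.0, 1.5]
opening: 0.0535
grip_force: 84.4
t 14.975 turn [-0.0002 -0.0024  0.001 ] tcp in tube mm [-37.4569   0.2449 -21.4856] [-5.0335 -1.0218  1.5307]
```

```bash
python3 -m handwheel '[[[-0.1,0,0.1],[0,0,0]],[[-0.2,0,0.2],[0,0,0]],[[-0.2,0,0.2],[0,0,0]]]'
python3 tgt.py
python3 -m handwheel '[[[0,0,0],[0,0,0]],[[0,0,0],[0,0,0]],[[0,0,0],[0,0,0]],[[0,0,0],[0,0,0]]]' -1
python3 -m handwheel '[[[0.5,0,-2],[0,0,0]],[[0.5,0,-5],[0,0,0]],[[0.5,0,-10],[0,0,0]],[[0.5,0,-14],[0,0,0]],[[0.5,0,-14],[0,0,0]]]'
python3 look.py w7.png tube:.085 tube_stop:.053 plate_plain_end:.104 plate_orange_end:.055 plate_center:.078
```

```text
t: 15.35
tool_pos: [0.514, -0.1791, 0.0762]
tool_rot: [0.126, -2.782, 0.022]
contact_force: [-11.1, 1.1, 8.5]
opening: 0.0535
grip_force: 84.7
t 15.35 turn [ 0.0002 -0.0077  0.0007] tcp in tube mm [-37.5108   0.2498 -22.9888] [-11.0863   1.0919   8.4863]
t: 15.85
tool_pos: [0.5168, -0.1789, 0.0749]
tool_rot: [0.127, -2.79, 0.023]
contact_force: [0.9, 0.1, -0.4]
opening: 0.0855
grip_force: 0.0
t: 16.48
tool_pos: [0.5627, -0.1757, 0.2142]
tool_rot: [0.127, -2.799, 0.028]
contact_force: [-0.3, 0.2, 0.2]
opening: 0.0855
grip_force: 0.0
16.475 [ 0.5627 -0.1757  0.2142] [[-0.939  -0.0917 -0.3315]
 [-0.0849  0.9958 -0.0348]
 [ 0.3333 -0.0045 -0.9428]] 0.08553892471973935 [-0.3463  0.2444  0.2004]
cam [[ 0.546  -0.1771  0.3727]
 [-0.0787  0.005  -0.9971]]
tube []
tube_stop [(array([247.2, 333.6]), 0.71, array([ 0.6544, -0.1717,  0.053 ])), (array([504.6, 298.3]), 0.55, array([0.5995, 0.0671, 0.053 ]))]
plate_plain_end [(array([323.8, 104. ]), 0.67, array([ 0.4469, -0.1265,  0.104 ])), (array([250.6, 172.7]), 0.66, array([ 0.5094, -0.1815,  0.104 ]))]
plate_orange_end [(array([417.3, 129.4]), 0.96, array([ 0.4459, -0.0249,  0.055 ])), (array([255.1, 332.5]), 0.94, array([ 0.6521, -0.1644,  0.055 ]))]
plate_center [(array([249.5, 262.5]), 0.76, array([ 0.5851, -0.1757,  0.078 ])), (array([365.9, 117.6]), 0.65, array([ 0.4465, -0.0828,  0.078 ]))]
```

View pics/w7.png

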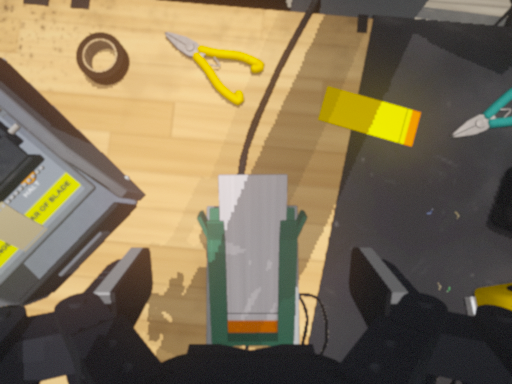

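The plate sits centred in the tube. Its orange end (row 333) is at the stop (row 333.6), about 50 mm sticks out of the mouth, and the gripper is clear.

```bash
python3 -c "
from station import ctrl
print(ctrl.finish_job())"
```

```text
the job is handed in; nothing more can be done
None
```

The plate was slid out, lifted clear and pushed home against the tube stop, then released; the last picture showed it there, and I handed the job in at about 16.5 s, though no verdict came back.

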